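# Show the next weld measurement: which objective, which spot

## Robot

A 6-joint arm with a two-finger parallel gripper is mounted at the origin on the work surface. World frame = base frame: x ahead of the robot, y to its left, z up, the work surface at z = 0. Lengths are in mm, angles in rad, forces in N, time in s.
With the tool pointing down it reaches from about 350 to 875 mm from the base axis. Payload 4.2 kg.
Tool frame: the origin (TCP) lies midway between the tips of the shut fingers; the grasp point (between the pads) lies 19 mm behind it; z points along the fingers, y is the line along which they close (so a half turn about z gives the same grasp; the last joint's range is limited). The gripper opens to 85 mm and grips with 20 to 120 N. Pads are 22 mm wide; open, the fingers measure 114 mm over their backs; the gripper's body (76 mm by 85 mm) begins 54 mm behind the grasp point. The pads swing forward as they close: fully open they stand 13 mm farther back than shut.
Start: joints at [1.56, 0.385, 0.008, 0, -1.194, -0.259], TCP at [166.555, 602.377, 210.412] pointing down, gripper open.
Joint ranges: [-3.14, 3.14], [-1.21, 2.06], [-1.07, 1.41], [-3.16, 2.05], [-2.99, -0.16], [-3.1, 3.1]. Speed limits (rad/s): [2.79, 2.79, 3.14, 3.14, 3.14, 3.14].

## Interface

Orientations are given as a unit quaternion [x, y, z, w].
In Python, from bench import arm gives the robot as it stands.
- The arm moves only by the tool send_rows, never from a script. Its argument "targets" is a list of rows, each an object of numbers: "gripper": the gripper command: -1 is fully open, 1 is shut, values between are in proportion; "x", "y", "z": the shift along the tool's x, y, z in cm; "ax", "ay", "az": the turn, a rotation vector about the tool's x, y, z in degrees. A call has 1 to 5 rows; each row shifts and turns the commanded pose from where the row before left it, along the tool's axes as they then stand; what a row does not reach is not made up. A row lasts 1/12 s, in which the tool goes at most 41.7 mm and 7.16 degrees, less where a joint would pass 70% of its speed; a pose out of reach is approached as far as the arm can. A call is refused whole if a number of a shift passes 4.17 or a number of a turn 7.16, either way. A call with a gripper value outside its range is refused whole. The fingers move at their own pace and stop on an object; the grip force is fixed at half the most. Time passes only in rows, so rows that do not move let the fingers close. It gives the time, the measured TCP pose, the force, the opening and the grip force at its end, in the units of the state.
- arm.read_state(): the state, without advancing time (a new reading comes with each control period).
- arm.get_image(name): name is "scene" or "top" or "wrist"; returns (picture, depth): 480x640x3 uint8, red, green, blue; 480x640 float32, mm along the optical axis (not along the pixel's ray), 0 where there is no reading.
- arm.camera_model(name): a dict with "fx", "fy", "cx", "cy" (pixels), "distortion" ([k1, k2, p1, p2, k3] as OpenCV has them; the pictures are not rectified), "cam_to_world" (4x4, takes a point from camera to world coordinates). Camera axes: x right, y down, z forward; pixel columns grow to the right and rows downward; lengths in mm; the calibration is good to about 2 mm. A picture is of the moment at which its call begins: read the wrist's pose just before it. camera_model takes no time and is no camera call; for the wrist camera it gives the pose at the moment of the call.
- arm.job_done(): hands the job in; it is judged then, once.
Trained networks look in the newest picture that a camera, given by its name, has taken for a name from the list of things; names that differ only in an ending like _2 or _b are one class to them, and where a whole thing is asked for, a point or a joint stands for the part that bears it (a point fixed in the world has none). Each returns a list of dicts, best first, with "score" (0 to 1); they miss things now and then, are a little off and sometimes report something else, mostly with a low value. They report only what shows in the picture. A call takes as long as a camera call. They do not tell look-alikes from the thing itself.
- arm.boxes_of(camera, thing): "rect" ([left, top, width, height] in pixels, round what is visible of it).
The state is a dict: "clock": time; "joints": joint angles; "joint_vel": joint speeds; "joint_efforts": joint torques, N m; "position": TCP position; "ee_rot": TCP orientation; "contact_force": force on the tool from outside, world axes, zero at the start; "wrist_torque": the same for the moment, N m; "gripper_width": finger opening in mm; "grasp_force": force on a finger pad.
Only numpy, scipy, OpenCV 4.12 (cv2) and the standard library are available. Lean on these libraries where they do the work, as an engineer would, in place of code of your own. Each camera call takes 0.05 s, during which the arm holds its last target. There are 200 camera calls.

## Task

Show the inspector the next measurement: point down at the longest of the three microscope objectives on the tray, with the fingertips one or two finger-breadths above the middle of its top, and stay there for two seconds without touching it; then point in the same way, for two seconds, at the polished spot that lies on the weld bead. Then press the push button on the control box right down to confirm, let it come up again and draw back clear of it. Touch nothing but the button, pick nothing up, and do not dip down over the other two objectives or the other two spots.

Things in the scene. Friction and masses are not known exactly. Their poses are not given: they have to be found in the camera images.
- obj_long_top (a point): The longest of three loose microscope objectives standing upright on the tray: plain steel barrel 29 mm in diameter with a black band low down and a tapered nose up, 62 mm tall. The point is the centre of its top face, z up.
- obj_mid_top (a point): The middle of three loose microscope objectives standing upright on the tray: plain steel barrel 29 mm in diameter with a black band low down and a tapered nose up, 44 mm tall. The point is the centre of its top face, z up.
- obj_short_top (a point): The shortest of three loose microscope objectives standing upright on the tray: plain steel barrel 29 mm in diameter with a black band low down and a tapered nose up, 30 mm tall. The point is the centre of its top face, z up.
- tray: Black tray, 90 (its x) x 230 (its y) mm, floor 8 mm and long rims 16 mm above the table, on which the three objectives stand in a row, about 70 mm apart, in any order. Fixed. Origin at the centre of its underside.
- spot_weld_top (a point): Round mirror-bright polished spot, 26 mm in diameter, standing 2.5 mm proud of the welded plate, on the weld bead, anywhere along its middle part. The point is the centre of its top face, z up.
- spot_left_top (a point): Round mirror-bright polished spot, 26 mm in diameter, standing 2.5 mm proud of the welded plate, on the bare plate to the left (+y) of the bead. The point is the centre of its top face, z up.
- spot_right_top (a point): Round mirror-bright polished spot, 26 mm in diameter, standing 2.5 mm proud of the welded plate, on the bare plate to the right (-y) of the bead. The point is the centre of its top face, z up.
- plate: Dark brown welded steel test plate, 150 (its x) x 190 (its y) x 25 mm, fixed flat on the table; a low rippled weld bead, 23 mm wide and 2 mm high, runs across it along its x axis, midway. Origin at the centre of its underside.
- lamp_box: Light grey control box, 120 (its x) x 90 (its y) x 55 mm, fixed on the table; on its top, the push button and, farther from the robot, a small steel socket and a fixed black stub (both up to 14 mm high, 60 mm beyond the button). Origin at the centre of its underside.
- ready (a joint): The push button on the control box: m pressed, 0 = up, 0.006 = right down. A spring brings it back up; right down takes 5 N.
- ready_top (a point): Centre of the top of the push button, a black cap 28 mm in diameter in an aluminium collar; it is pressed straight down. z up.
- nut: Loose steel hexagon nut, 24 mm across, 13 mm high, lying on the plate's near left corner. Origin: centre of its underside.
- paste: Small loose jar, 30 mm in diameter, 30 mm high, on the plate's far right corner. Origin: centre of its underside.
- brush: Loose hand brush lying on the table near the robot. Origin: centre of its underside.
- can: Loose aluminium can, 66 mm in diameter, 110 mm high, at the far right. Origin: centre of its underside.
- discs: Loose grinding discs, 115 mm in diameter, 12 mm high, beyond the work. Origin: centre of its underside.
- microscope: Loose portable microscope, black foot 130 x 110 mm, white and black column 201 mm high, at the left. Origin: centre of its underside.
- grinder: Loose angle grinder lying beyond the plate, about 260 mm long and 85 mm high, yellow and black. Origin: under its body.
There are look-alikes about, which are no part of the job. What is shaped like the lamp_box but purple is not meant.

How it is judged (in metres and radians):
On the way, in this order (a step that is already met when the one before it is completed fails the run):
1. point at the longest objective and dwell (horizontal distance between the grasp point and obj_long_top below 0.02 m and z of the grasp point in the frame of obj_long_top between 0.012 and 0.072 m), for 1.5 s.
2. point at the polished spot on the weld bead and dwell (horizontal distance between the grasp point and spot_weld_top below 0.02 m and z of the grasp point in the frame of spot_weld_top between 0.012 and 0.072 m), for 1.5 s.
3. press the button right down (value of joint ready above 0.0045 m), for 0.05 s.
At the end, for the whole second after the job is handed in: The button is up again (within 1.5 mm), the three objectives stand upright where they stood (within 4 mm) and the other loose things lie where they lay (within 10 mm) (distance of each of obj_long_top, obj_mid_top, obj_short_top from where it was at the start of the episode below 0.004 m and angle between each of obj_long_top, obj_mid_top, obj_short_top's own z axis and vertical below 0.06 rad and distance of each of nut, paste, brush, can, discs, microscope, grinder from where it was at the start of the episode below 0.01 m and value of joint ready below 0.0015 m); the robot touches nothing.
It fails at once if an objective is touched (contact force between any of the fingers, the arm and obj_long above 0.3 N or contact force between any of the fingers, the arm and obj_mid above 0.3 N or contact force between any of the fingers, the arm and obj_short above 0.3 N).
It fails at once if an objective is moved, lifted or tipped (distance of any of obj_long_top, obj_mid_top, obj_short_top from where it was at the start of the episode above 0.006 m).
It fails at once if the plate, a polished spot or the tray is touched (contact force between any of the fingers, the arm and plate above 0.3 N or contact force between any of the fingers, the arm and spot_weld above 0.3 N or contact force between any of the fingers, the arm and spot_left above 0.3 N or contact force between any of the fingers, the arm and spot_right above 0.3 N or contact force between any of the fingers, the arm and tray above 0.3 N).
It fails at once if the fingertips dip down over another objective or another spot ((horizontal distance between the grasp point and obj_mid_top below 0.015 m and z of the grasp point in the frame of obj_mid_top below 0.055 m) or (horizontal distance between the grasp point and obj_short_top below 0.015 m and z of the grasp point in the frame of obj_short_top below 0.055 m) or (horizontal distance between the grasp point and spot_left_top below 0.015 m and z of the grasp point in the frame of spot_left_top below 0.055 m) or (horizontal distance between the grasp point and spot_right_top below 0.015 m and z of the grasp point in the frame of spot_right_top below 0.055 m)).
It fails at once if a bystander is touched or disturbed (contact force between any of the fingers, the arm and nut above 0.3 N or contact force between any of the fingers, the arm and paste above 0.3 N or contact force between any of the fingers, the arm and brush above 0.3 N or contact force between any of the fingers, the arm and can above 0.3 N or contact force between any of the fingers, the arm and discs above 0.3 N or contact force between any of the fingers, the arm and microscope above 0.3 N or contact force between any of the fingers, the arm and grinder above 0.3 N or distance of any of nut, paste, brush, can, discs, microscope, grinder from where it was at the start of the episode above 0.012 m).
It also fails if it takes over 48 s, if anything falls off the work surface, if the arm or the gripper's body presses on something with over 40 N, if the wrist force passes 120 N, or if a joint passes its speed limit or range.

## Working session

There is one attempt and no reset: what is moved stays moved. The work goes in short steps, Python scripts to look and compute and a tool call to move; the robot and the scene stay as the last step left them, time stands still between calls to the robot, and variables do not carry over. Pictures are saved under pics/ and viewed, at most 10 in all, crops included, and the job is handed in when it is done.

Besides the shell and the picture viewer there is one more tool, called after ">>>" as name(argument=value, ...) on one line, values as JSON. send_rows: Moves the arm, as the interface text tells. Its arguments: {"type":"object","properties":{"targets":{"type":"array"}},"required":["targets"]}

```bash
mkdir -p pics; cat > h.py <<'E'
import numpy as np, cv2
from bench import arm
def grab(n):
    m=arm.camera_model(n); im,d=arm.get_image(n); return m,im,d
def cloud(m,d):
    K=np.array([[m['fx'],0,m['cx']],[0,m['fy'],m['cy']],[0,0,1.]])
    v,u=np.mgrid[0:480,0:640]
    p=cv2.undistortPoints(np.stack([u,v],-1).reshape(-1,1,2).astype(float),K,np.array(m['distortion'])).reshape(480,640,2)
    P=np.dstack([p*d[...,None],d]); T=np.array(m['cam_to_world'])
    return P@T[:3,:3].T+T[:3,3]
E
python3 - <<'E'
from h import *
print(arm.read_state())
for n in('top','scene'):
    m,im,d=grab(n); cv2.imwrite(f'pics/{n}.png',im[...,::-1]); C=cloud(m,d); np.savez(f'{n}.npz',im=im,d=d,C=C)
    for t in ('obj_long_top','obj_mid_top','obj_short_top','spot_weld_top','lamp_box','ready','plate','tray'):
        for b in arm.boxes_of(n,t)[:4]:
            l,tp,w,h=b['rect']; u,v=int(l+w/2),int(tp+h/2)
            print(n,t,np.round(b['rect']),round(b['score'],2),C[v,u].round() if d[v,u]>0 else None)
E
```

```text
{'clock': 0.0, 'joints': array([ 1.55959960e+00,  3.85519976e-01,  6.60611476e-03, -5.44578687e-04,
       -1.19399157e+00, -2.58605056e-01]), 'joint_vel': array([-3.47895698e-04,  2.15483012e-03,  2.38314392e-05, -1.15715620e-03,
        2.27454482e-05,  4.51655365e-04]), 'joint_efforts': array([-4.00779036e-04, -3.92293811e+01,  1.88399220e+01,  4.18612182e+00,
       -4.57172879e-03, -6.34002674e-06]), 'position': array([166.386862  , 601.77663946, 209.32923851]), 'ee_rot': array([ 9.90900567e-01, -1.34591566e-01, -1.21026985e-04,  1.07772220e-03]), 'contact_force': array([0.0935602 , 0.68813006, 0.21475604]), 'wrist_torque': array([0.01754144, 0.03633195, 0.0181121 ]), 'grasp_force': 0.0, 'gripper_width': 85.10804466381362}
top obj_mid_top [244. 230.  13.  10.] 0.69 [548. 245.  51.]
top obj_mid_top [492. 154.  40.  36.] 0.49 [ 693. -355.  111.]
top obj_mid_top [327.  84. 121.  71.] 0.32 [849. -87.  -2.]
top spot_weld_top [368. 257.  12.   7.] 0.71 [491. -44.  38.]
top spot_weld_top [431. 222.  10.  12.] 0.45 [ 569. -188.   54.]
top spot_weld_top [246. 230.   8.  12.] 0.27 [546. 2
[... 736 characters left out ...]
 17.  20.] 0.6 [558. 245.  41.]
scene obj_mid_top [144. 259. 119.  77.] 0.18 [811. -74.  52.]
scene obj_short_top [387. 261.  12.  17.] 0.6 [542. 309.  41.]
scene spot_weld_top [236. 229.   6.   7.] 0.43 [ 557. -120.   25.]
scene lamp_box [235. 147.  25.  41.] 0.88 [ 314. -214.   52.]
scene lamp_box [166. 154.  35.  36.] 0.82 [ 420. -372.   60.]
scene lamp_box [142. 184.  48.  50.] 0.75 [ 592. -317.   70.]
scene ready [249. 150.   5.   7.] 0.56 [ 273. -220.   79.]
scene ready [162. 191.  12.   5.] 0.43 [ 540. -347.   77.]
scene ready [181. 153.  10.   3.] 0.37 [ 359. -400.   77.]
scene plate [198. 202.  87.  58.] 0.92 [ 548. -115.   27.]
scene tray [320. 254.  92.  36.] 0.67 [562. 248.  28.]
```

View pics/top.png

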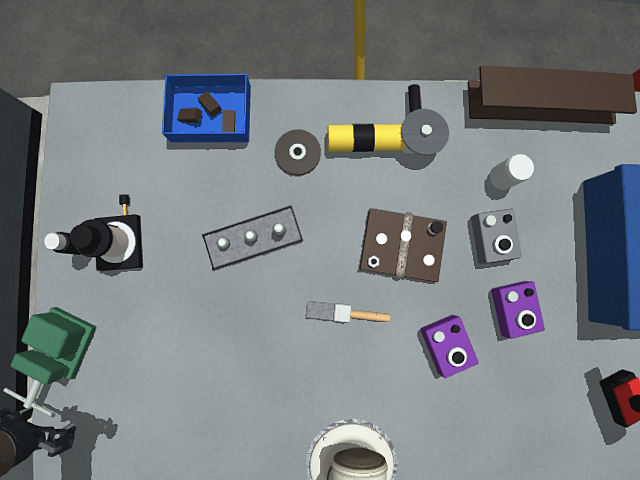

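View pics/scene.png

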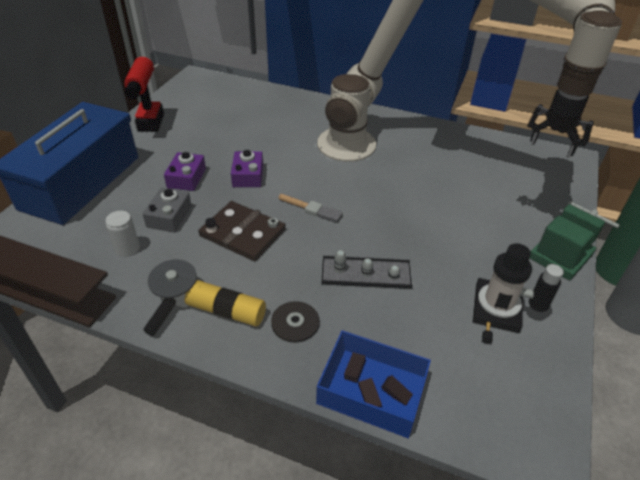

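The top view shows objectives at (223,243), (250,237) and (278,229), spots at (381,239), (406,236, on the bead) and (429,260), and the grey box's button at (503,244). The boxes at (450,345) and (518,310) are purple, so they're not meant. In the scene view the right-hand objective in the top view (scene px 340,258) looks tallest. I'll measure these from the depth data.

```bash
python3 - <<'E'
from h import *
for n in('top','scene'):
    z=np.load(n+'.npz'); C=z['C']; d=z['d']; im=z['im']
    P=C[d>0]; 
    for nm,(x,y) in dict(a=(535,310),b=(555,245),c=(575,181)).items():
        q=P[(np.hypot(P[:,0]-x,P[:,1]-y)<30)&(P[:,2]>26)]
        t=q[q[:,2]>np.percentile(q[:,2],97)-4]; print(n,nm,len(q),t[:,2].max().round(1),np.median(t,0).round(1),q.mean(0).round(1))
    q=P[(abs(P[:,0]-540)<80)&(abs(P[:,1]+345)<60)&(P[:,2]>66)]; print(n,'box',len(q),q[:,2].max())
    q=q[np.hypot(q[:,0]-533,q[:,1]+345)<25]; print(n,'btn',len(q),np.median(q,0).round(1),(q.min(0)+q.max(0))/2)
    if n=='top':
        for nm,(u,v) in dict(l=(381,239),w=(406,236),r=(429,260),nut=(374,261),jar=(436,228)).items():
            g=im[v-8:v+9,u-8:u+9].min(2)>150; dd=d[v-8:v+9,u-8:u+9]>0
            print(nm,g.sum(),np.median(C[v-8:v+9,u-8:u+9][g&dd],0).round(1),C[v-8:v+9,u-8:u+9][g&dd].mean(0).round(1))
z=np.load('top.npz')['im']; a=cv2.resize(z[195:290,195:310],None,fx=3.4,fy=3.4,interpolation=2); b=cv2.resize(z[195:290,350:465],None,fx=3.4,fy=3.4,interpolation=2)
s=cv2.resize(np.load('scene.npz')['im'][235:300,310:425],(391,221),interpolation=2); s2=cv2.resize(np.load('scene.npz')['im'][195:260,190:305],(391,221),interpolation=2)
cv2.imwrite('pics/crop.png',np.vstack([np.hstack([a,b]),np.hstack([s,s2])])[...,::-1])
E
```

```text
top a 108 44.8 [529.4 313.2  38.6] [527.5 312.5  34.5]
top b 121 57.3 [545.5 249.3  53.3] [544.2 245.6  46.3]
top c 141 74.1 [560.6 180.7  71. ] [559.3 178.3  62.5]
top box 320 81.10409079263104
top btn 203 [ 529.  -344.6   72.9] [ 528.21318555 -347.02404611   73.618408  ]
l 97 [543.9 -64.9  27.2] [543.6 -65.3  27.1]
w 115 [ 551.5 -124.    27.3] [ 551.  -123.8   27.4]
r 99 [ 492.4 -180.1   26.9] [ 492.7 -179.5   26.8]
nut 68 [488.4 -45.9  37.3] [488.2 -45.7  35.3]
jar 2 [ 578.1 -182.1   24.6] [ 578.1 -182.1   24.6]
scene a 89 43.2 [534.1 314.4  39.5] [536.4 313.8  34.2]
scene b 130 58.0 [550.4 246.9  53.2] [554.8 246.9  43.1]
scene c 189 76.3 [566.8 176.8  70.9] [572.  179.3  52.5]
scene box 178 81.0745067307738
scene btn 111 [ 535.6 -344.6   72.3] [ 533.00025216 -345.69388779   73.55916634]
```

View pics/crop.png

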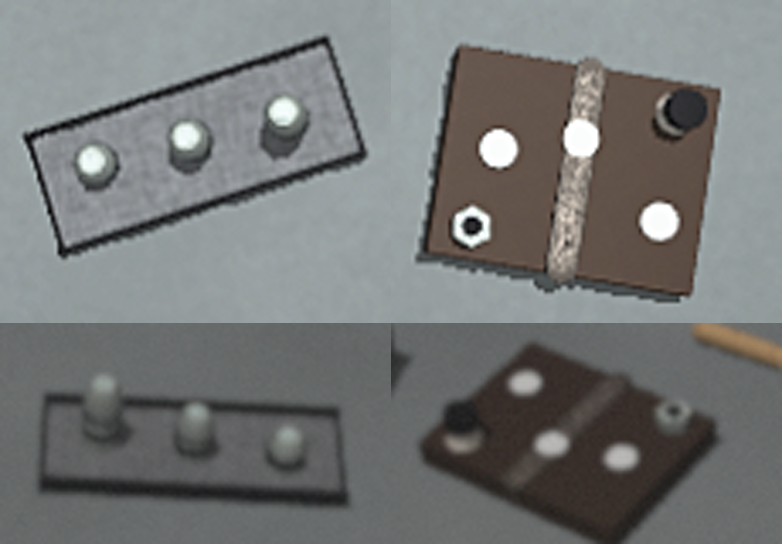

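The long objective is at (563,179), with its top at about z = 70. It stands tallest in both views. The weld spot is at (551,-124): it's the middle one, lying on the bead (crop px 580,138). Next I shut the gripper and travel at a safe height.

>>> send_rows(targets=[{"gripper": 1, "x": 1.6, "y": 1.0}, {"gripper": 1, "x": 3.2, "y": 2.0}, {"gripper": 1, "x": 3.2, "y": 2.0}, {"gripper": 1, "x": 3.2, "y": 2.0}, {"gripper": 1, "x": 3.2, "y": 2.0}])

```text
$.targets[0]: bad value
```

>>> send_rows(targets=[{"gripper": 1, "x": 1.6, "y": 1.0, "z": 0, "ax": 0, "ay": 0, "az": 0}, {"gripper": 1, "x": 3.2, "y": 2.0, "z": 0, "ax": 0, "ay": 0, "az": 0}, {"gripper": 1, "x": 3.2, "y": 2.0, "z": 0, "ax": 0, "ay": 0, "az": 0}, {"gripper": 1, "x": 3.2, "y": 2.0, "z": 0, "ax": 0, "ay": 0, "az": 0}, {"gripper": 1, "x": 3.2, "y": 2.0, "z": 0, "ax": 0, "ay": 0, "az": 0}])

```text
clock: 1.32
position: [282.1, 476.0, 210.5]
ee_rot: [0.991, -0.134, 0.0, -0.0]
contact_force: [1.0, 0.6, 0.2]
gripper_width: 25.4
grasp_force: 0.0
```

>>> send_rows(targets=[{"gripper": 1, "x": 3.2, "y": 1.95, "z": 0, "ax": 0, "ay": 0, "az": 0}, {"gripper": 1, "x": 3.2, "y": 1.95, "z": 0, "ax": 0, "ay": 0, "az": 0}, {"gripper": 1, "x": 3.2, "y": 1.95, "z": 0, "ax": 0, "ay": 0, "az": 0}, {"gripper": 1, "x": 3.2, "y": 1.95, "z": 0, "ax": 0, "ay": 0, "az": 0}, {"gripper": 1, "x": 3.2, "y": 1.95, "z": 0, "ax": 0, "ay": 0, "az": 0}])

```text
clock: 1.73
position: [410.5, 339.2, 210.8]
ee_rot: [0.991, -0.134, 0.0, -0.0]
contact_force: [0.2, 1.8, -0.8]
gripper_width: -0.0
grasp_force: 0.0
```

>>> send_rows(targets=[{"gripper": 1, "x": 3.2, "y": 1.95, "z": 0, "ax": 0, "ay": 0, "az": 0}, {"gripper": 1, "x": 3.2, "y": 1.95, "z": 0, "ax": 0, "ay": 0, "az": 0}, {"gripper": 1, "x": 3.2, "y": 1.95, "z": 0, "ax": 0, "ay": 0, "az": 0}, {"gripper": 1, "x": 3.2, "y": 1.95, "z": 0, "ax": 0, "ay": 0, "az": 0}, {"gripper": 1, "x": 1.6, "y": 1.0, "z": 0, "ax": 0, "ay": 0, "az": 0}])

```text
clock: 2.15
position: [527.0, 214.7, 210.5]
ee_rot: [0.991, -0.136, 0.0, 0.0]
contact_force: [0.2, 1.0, 0.1]
gripper_width: -0.1
grasp_force: 0.0
```

```bash
python3 - <<'E'
from h import *
m,im,d=grab('wrist'); s=arm.read_state(); print(s['position'],s['gripper_width'])
cv2.imwrite('pics/w1.png',im[...,::-1]); C=cloud(m,d); P=C[d>0]
q=P[(np.hypot(P[:,0]-563,P[:,1]-179)<35)&(P[:,2]>20)&(P[:,2]<90)]
print(len(q))
if len(q):
    t=q[q[:,2]>np.percentile(q[:,2],98)-3]; print(q[:,2].max(),np.median(t,0),(t.min(0)+t.max(0))/2)
E
```

```text
[527.92285388 213.61800293 210.24580187] -0.028946988476151337
1241
73.27518091619453 [563.21836968 177.85058791  70.49321778] [563.10263978 177.99813407  71.08284067]
```

View pics/w1.png

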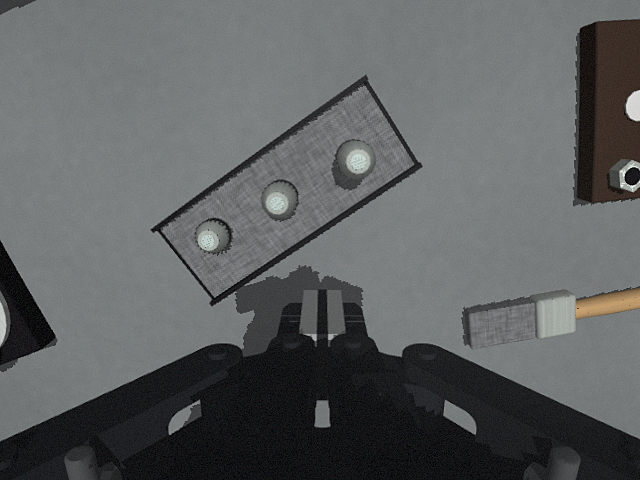

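The wrist view shows the longest objective at (355,160), which confirms (563,178) with its top at z = 70. I move over it and then descend to TCP z = 95.

>>> send_rows(targets=[{"gripper": 1, "x": 2.2, "y": 1.2, "z": 0, "ax": 0, "ay": 0, "az": 0}, {"gripper": 1, "x": 2.1, "y": 1.3, "z": 0, "ax": 0, "ay": 0, "az": 0}, {"gripper": 1, "x": 0, "y": 0, "z": 2, "ax": 0, "ay": 0, "az": 0}, {"gripper": 1, "x": 0, "y": 0, "z": 3, "ax": 0, "ay": 0, "az": 0}, {"gripper": 1, "x": 0, "y": 0, "z": 2, "ax": 0, "ay": 0, "az": 0}])

```text
clock: 2.62
position: [559.1, 181.3, 138.6]
ee_rot: [0.991, -0.135, -0.001, 0.0]
contact_force: [-0.3, 0.6, -1.5]
gripper_width: 0.2
grasp_force: 0.0
```

>>> send_rows(targets=[{"gripper": 1, "x": 0, "y": 0, "z": 1.5, "ax": 0, "ay": 0, "az": 0}, {"gripper": 1, "x": 0, "y": 0, "z": 1.5, "ax": 0, "ay": 0, "az": 0}, {"gripper": 1, "x": 0, "y": 0, "z": 1, "ax": 0, "ay": 0, "az": 0}, {"gripper": 1, "x": 0, "y": 0, "z": 0.5, "ax": 0, "ay": 0, "az": 0}, {"gripper": 1, "x": 0, "y": 0, "z": 0, "ax": 0, "ay": 0, "az": 0}])

```text
clock: 3.03
position: [559.1, 181.7, 94.4]
ee_rot: [0.991, -0.134, -0.001, 0.001]
contact_force: [0.2, -0.3, -0.3]
gripper_width: -0.2
grasp_force: 0.0
```

>>> send_rows(targets=[{"gripper": 1, "x": 0.5, "y": 0.25, "z": 0, "ax": 0, "ay": 0, "az": 0}, {"gripper": 1, "x": 0, "y": 0, "z": 0, "ax": 0, "ay": 0, "az": 0}, {"gripper": 1, "x": 0, "y": 0, "z": 0, "ax": 0, "ay": 0, "az": 0}, {"gripper": 1, "x": 0, "y": 0, "z": 0, "ax": 0, "ay": 0, "az": 0}, {"gripper": 1, "x": 0, "y": 0, "z": 0, "ax": 0, "ay": 0, "az": 0}])

```text
clock: 3.45
position: [564.1, 178.2, 96.0]
ee_rot: [0.991, -0.135, 0.0, -0.0]
contact_force: [0.1, 0.4, 0.3]
gripper_width: 0.2
grasp_force: 0.0
```

>>> send_rows(targets=[{"gripper": 1, "x": 0, "y": 0, "z": 0, "ax": 0, "ay": 0, "az": 0}, {"gripper": 1, "x": 0, "y": 0, "z": 0, "ax": 0, "ay": 0, "az": 0}, {"gripper": 1, "x": 0, "y": 0, "z": 0, "ax": 0, "ay": 0, "az": 0}, {"gripper": 1, "x": 0, "y": 0, "z": 0, "ax": 0, "ay": 0, "az": 0}, {"gripper": 1, "x": 0, "y": 0, "z": 0, "ax": 0, "ay": 0, "az": 0}])

```text
clock: 3.87
position: [563.8, 178.2, 95.4]
ee_rot: [0.991, -0.134, -0.0, 0.0]
contact_force: [0.1, 0.6, 0.6]
gripper_width: -0.2
grasp_force: 0.0
```

>>> send_rows(targets=[{"gripper": 1, "x": 0, "y": 0, "z": 0, "ax": 0, "ay": 0, "az": 0}, {"gripper": 1, "x": 0, "y": 0, "z": 0, "ax": 0, "ay": 0, "az": 0}, {"gripper": 1, "x": 0, "y": 0, "z": 0, "ax": 0, "ay": 0, "az": 0}, {"gripper": 1, "x": 0, "y": 0, "z": 0, "ax": 0, "ay": 0, "az": 0}, {"gripper": 1, "x": 0, "y": 0, "z": 0, "ax": 0, "ay": 0, "az": 0}])

```text
clock: 4.28
position: [563.9, 178.1, 95.4]
ee_rot: [0.991, -0.134, -0.0, 0.0]
contact_force: [-0.0, 0.4, -0.1]
gripper_width: 0.0
grasp_force: 0.0
```

>>> send_rows(targets=[{"gripper": 1, "x": 0, "y": 0, "z": 0, "ax": 0, "ay": 0, "az": 0}, {"gripper": 1, "x": 0, "y": 0, "z": 0, "ax": 0, "ay": 0, "az": 0}, {"gripper": 1, "x": 0, "y": 0, "z": 0, "ax": 0, "ay": 0, "az": 0}, {"gripper": 1, "x": 0, "y": 0, "z": 0, "ax": 0, "ay": 0, "az": 0}, {"gripper": 1, "x": 0, "y": 0, "z": 0, "ax": 0, "ay": 0, "az": 0}])

```text
clock: 4.7
position: [563.8, 178.1, 95.4]
ee_rot: [0.991, -0.134, -0.0, 0.0]
contact_force: [0.0, -0.7, 0.7]
gripper_width: 0.0
grasp_force: 0.0
```

>>> send_rows(targets=[{"gripper": 1, "x": 0, "y": 0, "z": 0, "ax": 0, "ay": 0, "az": 0}, {"gripper": 1, "x": 0, "y": 0, "z": 0, "ax": 0, "ay": 0, "az": 0}, {"gripper": 1, "x": 0, "y": 0, "z": 0, "ax": 0, "ay": 0, "az": 0}, {"gripper": 1, "x": 0, "y": 0, "z": 0, "ax": 0, "ay": 0, "az": 0}, {"gripper": 1, "x": 0, "y": 0, "z": 0, "ax": 0, "ay": 0, "az": 0}])

```text
clock: 5.12
position: [563.9, 178.1, 95.4]
ee_rot: [0.991, -0.134, 0.0, 0.0]
contact_force: [-0.2, -0.3, 0.6]
gripper_width: 0.2
grasp_force: 0.0
```

>>> send_rows(targets=[{"gripper": 1, "x": 0, "y": 0, "z": 0, "ax": 0, "ay": 0, "az": 0}, {"gripper": 1, "x": 0, "y": 0, "z": -2, "ax": 0, "ay": 0, "az": 0}, {"gripper": 1, "x": 0, "y": 0, "z": -3, "ax": 0, "ay": 0, "az": 0}, {"gripper": 1, "x": 0, "y": 0, "z": -3, "ax": 0, "ay": 0, "az": 0}, {"gripper": 1, "x": 0, "y": 0, "z": -2, "ax": 0, "ay": 0, "az": 0}])

```text
clock: 5.53
position: [564.8, 178.4, 198.5]
ee_rot: [0.991, -0.134, 0.002, -0.001]
contact_force: [0.9, 0.1, 0.7]
gripper_width: 0.2
grasp_force: 0.0
```

>>> send_rows(targets=[{"gripper": 1, "x": 0.4, "y": 2.0, "z": 0, "ax": 0, "ay": 0, "az": 0}, {"gripper": 1, "x": 0.8, "y": 3.6, "z": 0, "ax": 0, "ay": 0, "az": 0}, {"gripper": 1, "x": 0.8, "y": 3.6, "z": 0, "ax": 0, "ay": 0, "az": 0}, {"gripper": 1, "x": 0.8, "y": 3.6, "z": 0, "ax": 0, "ay": 0, "az": 0}, {"gripper": 1, "x": 0.8, "y": 3.6, "z": 0, "ax": 0, "ay": 0, "az": 0}])

```text
clock: 5.95
position: [554.4, 9.1, 195.6]
ee_rot: [0.991, -0.134, 0.0, -0.0]
contact_force: [-0.0, -0.7, -0.0]
gripper_width: 0.1
grasp_force: 0.0
```

>>> send_rows(targets=[{"gripper": 1, "x": 0.8, "y": 3.6, "z": 0, "ax": 0, "ay": 0, "az": 0}, {"gripper": 1, "x": 0.8, "y": 3.6, "z": 0, "ax": 0, "ay": 0, "az": 0}, {"gripper": 1, "x": 0.4, "y": 2.0, "z": 0, "ax": 0, "ay": 0, "az": 0}, {"gripper": 1, "x": 0, "y": 0, "z": 0, "ax": 0, "ay": 0, "az": 0}, {"gripper": 1, "x": 0, "y": 0, "z": 0, "ax": 0, "ay": 0, "az": 0}])

```text
clock: 6.37
position: [549.4, -84.5, 195.4]
ee_rot: [0.991, -0.136, 0.0, -0.0]
contact_force: [-0.1, 0.0, -0.6]
gripper_width: 0.2
grasp_force: 0.0
```

```bash
python3 - <<'E'
from h import *
m,im,d=grab('wrist'); s=arm.read_state(); print(s['position'],s['joints'].round(2))
cv2.imwrite('pics/w2.png',im[...,::-1]); C=cloud(m,d)
g=((im.min(2)>150)&(d>0)&(np.hypot(C[...,0]-551,C[...,1]+124)<70)).astype(np.uint8)
n,l,st,ce=cv2.connectedComponentsWithStats(g)
for i in range(1,n):
    if st[i,4]>60: print(ce[i].round(),st[i,4],C[l==i].mean(0).round(1))
E
```

```text
[549.55240008 -83.58998381 195.38332859] [ 0.14  0.28 -0.19 -0.   -1.1   1.16]
[370. 199.] 777 [ 551.3 -124.9   27.7]
[303. 226.] 737 [543.7 -66.7  27.7]
```

View pics/w2.png

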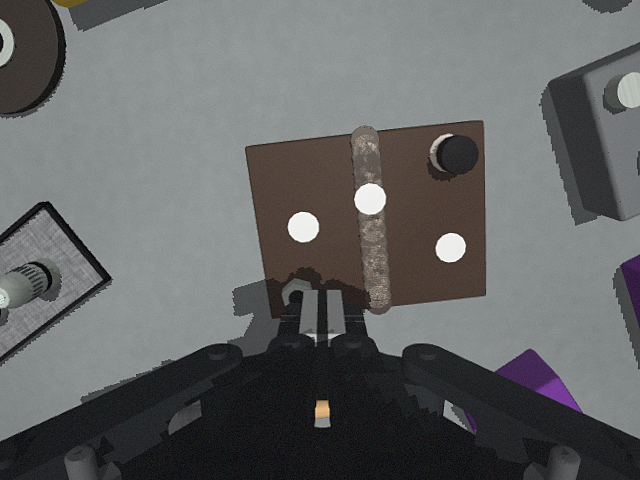

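The wrist view shows the weld spot at (370,199), which is (551,-125) in the world and clearly on the bead. I move over it, go down to z of about 56, and dwell.

>>> send_rows(targets=[{"gripper": 1, "x": 0.6, "y": 2.0, "z": 0, "ax": 0, "ay": 0, "az": 0}, {"gripper": 1, "x": 0.65, "y": 1.9, "z": 0, "ax": 0, "ay": 0, "az": 0}, {"gripper": 1, "x": 0, "y": 0, "z": 2, "ax": 0, "ay": 0, "az": 0}, {"gripper": 1, "x": 0, "y": 0, "z": 3, "ax": 0, "ay": 0, "az": 0}, {"gripper": 1, "x": 0, "y": 0, "z": 3, "ax": 0, "ay": 0, "az": 0}])

```text
clock: 6.83
position: [552.4, -123.2, 115.6]
ee_rot: [0.991, -0.134, 0.002, -0.0]
contact_force: [-0.6, -0.2, -1.0]
gripper_width: 0.2
grasp_force: 0.0
```

>>> send_rows(targets=[{"gripper": 1, "x": 0, "y": 0, "z": 2, "ax": 0, "ay": 0, "az": 0}, {"gripper": 1, "x": 0, "y": 0, "z": 2, "ax": 0, "ay": 0, "az": 0}, {"gripper": 1, "x": 0, "y": 0, "z": 1.4, "ax": 0, "ay": 0, "az": 0}, {"gripper": 1, "x": 0, "y": 0, "z": 0.5, "ax": 0, "ay": 0, "az": 0}, {"gripper": 1, "x": 0, "y": 0, "z": 0, "ax": 0, "ay": 0, "az": 0}])

```text
clock: 7.25
position: [550.7, -123.3, 55.1]
ee_rot: [0.991, -0.134, -0.001, 0.0]
contact_force: [-0.3, -0.4, 0.2]
gripper_width: -0.2
grasp_force: 0.0
```

>>> send_rows(targets=[{"gripper": 1, "x": 0, "y": 0, "z": 0, "ax": 0, "ay": 0, "az": 0}, {"gripper": 1, "x": 0, "y": 0, "z": 0, "ax": 0, "ay": 0, "az": 0}, {"gripper": 1, "x": 0, "y": 0, "z": 0, "ax": 0, "ay": 0, "az": 0}, {"gripper": 1, "x": 0, "y": 0, "z": 0, "ax": 0, "ay": 0, "az": 0}, {"gripper": 1, "x": 0, "y": 0, "z": 0, "ax": 0, "ay": 0, "az": 0}])

```text
clock: 7.67
position: [551.6, -124.5, 57.2]
ee_rot: [0.991, -0.135, 0.001, -0.0]
contact_force: [0.0, -0.3, -0.2]
gripper_width: 0.1
grasp_force: 0.0
```

>>> send_rows(targets=[{"gripper": 1, "x": 0, "y": 0, "z": 0, "ax": 0, "ay": 0, "az": 0}, {"gripper": 1, "x": 0, "y": 0, "z": 0, "ax": 0, "ay": 0, "az": 0}, {"gripper": 1, "x": 0, "y": 0, "z": 0, "ax": 0, "ay": 0, "az": 0}, {"gripper": 1, "x": 0, "y": 0, "z": 0, "ax": 0, "ay": 0, "az": 0}, {"gripper": 1, "x": 0, "y": 0, "z": 0, "ax": 0, "ay": 0, "az": 0}])

```text
clock: 8.08
position: [551.2, -124.5, 56.4]
ee_rot: [0.991, -0.135, -0.0, 0.0]
contact_force: [0.5, 0.2, 1.0]
gripper_width: -0.0
grasp_force: 0.0
```

>>> send_rows(targets=[{"gripper": 1, "x": 0, "y": 0, "z": 0, "ax": 0, "ay": 0, "az": 0}, {"gripper": 1, "x": 0, "y": 0, "z": 0, "ax": 0, "ay": 0, "az": 0}, {"gripper": 1, "x": 0, "y": 0, "z": 0, "ax": 0, "ay": 0, "az": 0}, {"gripper": 1, "x": 0, "y": 0, "z": 0, "ax": 0, "ay": 0, "az": 0}, {"gripper": 1, "x": 0, "y": 0, "z": 0, "ax": 0, "ay": 0, "az": 0}])

```text
clock: 8.5
position: [551.3, -124.5, 56.4]
ee_rot: [0.991, -0.134, -0.0, 0.0]
contact_force: [0.0, -0.5, 0.1]
gripper_width: 0.1
grasp_force: 0.0
```

>>> send_rows(targets=[{"gripper": 1, "x": 0, "y": 0, "z": 0, "ax": 0, "ay": 0, "az": 0}, {"gripper": 1, "x": 0, "y": 0, "z": 0, "ax": 0, "ay": 0, "az": 0}, {"gripper": 1, "x": 0, "y": 0, "z": 0, "ax": 0, "ay": 0, "az": 0}, {"gripper": 1, "x": 0, "y": 0, "z": 0, "ax": 0, "ay": 0, "az": 0}, {"gripper": 1, "x": 0, "y": 0, "z": 0, "ax": 0, "ay": 0, "az": 0}])

```text
clock: 8.92
position: [551.3, -124.4, 56.4]
ee_rot: [0.991, -0.134, 0.0, 0.0]
contact_force: [1.4, -0.7, 0.5]
gripper_width: -0.1
grasp_force: 0.0
```

>>> send_rows(targets=[{"gripper": 1, "x": 0, "y": 0, "z": 0, "ax": 0, "ay": 0, "az": 0}, {"gripper": 1, "x": 0, "y": 0, "z": 0, "ax": 0, "ay": 0, "az": 0}, {"gripper": 1, "x": 0, "y": 0, "z": 0, "ax": 0, "ay": 0, "az": 0}, {"gripper": 1, "x": 0, "y": 0, "z": 0, "ax": 0, "ay": 0, "az": 0}, {"gripper": 1, "x": 0, "y": 0, "z": 0, "ax": 0, "ay": 0, "az": 0}])

```text
clock: 9.33
position: [551.2, -124.5, 56.4]
ee_rot: [0.991, -0.135, 0.0, 0.0]
contact_force: [0.6, 0.3, -0.4]
gripper_width: -0.2
grasp_force: 0.0
```

>>> send_rows(targets=[{"gripper": 1, "x": 0, "y": 0, "z": -2, "ax": 0, "ay": 0, "az": 0}, {"gripper": 1, "x": 0, "y": 0, "z": -3, "ax": 0, "ay": 0, "az": 0}, {"gripper": 1, "x": 0, "y": 0, "z": -3, "ax": 0, "ay": 0, "az": 0}, {"gripper": 1, "x": 0, "y": 0, "z": -3, "ax": 0, "ay": 0, "az": 0}, {"gripper": 1, "x": 0, "y": 0, "z": -2, "ax": 0, "ay": 0, "az": 0}])

```text
clock: 9.75
position: [552.3, -124.6, 189.8]
ee_rot: [0.991, -0.134, 0.002, -0.0]
contact_force: [0.7, -0.7, -0.3]
gripper_width: -0.1
grasp_force: 0.0
```

>>> send_rows(targets=[{"gripper": 1, "x": 0, "y": 2, "z": 0, "ax": 0, "ay": 0, "az": 0}, {"gripper": 1, "x": 0, "y": 4, "z": 0, "ax": 0, "ay": 0, "az": 0}, {"gripper": 1, "x": 0, "y": 4, "z": 0, "ax": 0, "ay": 0, "az": 0}, {"gripper": 1, "x": 0, "y": 4, "z": 0, "ax": 0, "ay": 0, "az": 0}, {"gripper": 1, "x": 0, "y": 2, "z": 0, "ax": 0, "ay": 0, "az": 0}])

```text
clock: 10.17
position: [507.2, -281.6, 186.5]
ee_rot: [0.991, -0.136, -0.0, 0.0]
contact_force: [0.2, 0.3, 0.3]
gripper_width: -0.3
grasp_force: 0.0
```

>>> send_rows(targets=[{"gripper": 1, "x": 0, "y": 0, "z": 0, "ax": 0, "ay": 0, "az": 0}, {"gripper": 1, "x": 0, "y": 0, "z": 0, "ax": 0, "ay": 0, "az": 0}, {"gripper": 1, "x": 0, "y": 0, "z": 0, "ax": 0, "ay": 0, "az": 0}])

```text
clock: 10.42
position: [508.6, -278.3, 186.3]
ee_rot: [0.991, -0.135, -0.0, -0.0]
contact_force: [0.2, -0.6, 0.3]
gripper_width: 0.1
grasp_force: 0.0
```

```bash
python3 - <<'E'
from h import *
m,im,d=grab('wrist'); s=arm.read_state(); print(s['position'],s['contact_force'])
cv2.imwrite('pics/w3.png',im[...,::-1]); C=cloud(m,d)
R=np.hypot(C[...,0]-532,C[...,1]+345)
for nm,g in (('cap',(R<25)&(im.max(2)<70)),('white',(R<30)&(im.min(2)>130)),('all',(R<35)&(C[...,2]>64))):
    g&=(d>0)&(C[...,2]>58)&(C[...,2]<95); q=C[g]; v,u=np.nonzero(g)
    if len(q): print(nm,len(q),np.median(q,0).round(1),((q.min(0)+q.max(0))/2).round(1),np.percentile(q[:,2],[2,50,98]).round(1),u.mean(),v.mean())
E
```

```text
[ 508.79751125 -277.92850015  186.36830149] [-0.07350159  0.71208144 -0.70235706]
cap 1353 [ 530.  -348.1   77.1] [ 529.5 -348.5   73. ] [70.9 77.1 78.7] 415.8869179600887 172.87878787878788
white 1646 [ 533.2 -348.    67.3] [ 529.3 -349.2   68.9] [65.5 67.3 69. ] 412.95747266099636 169.6318347509113
all 3137 [ 530.9 -347.5   68.2] [ 529.3 -349.    71.9] [65.6 68.2 78.4] 413.76378705769844 171.41313356710234
```

View pics/w3.png

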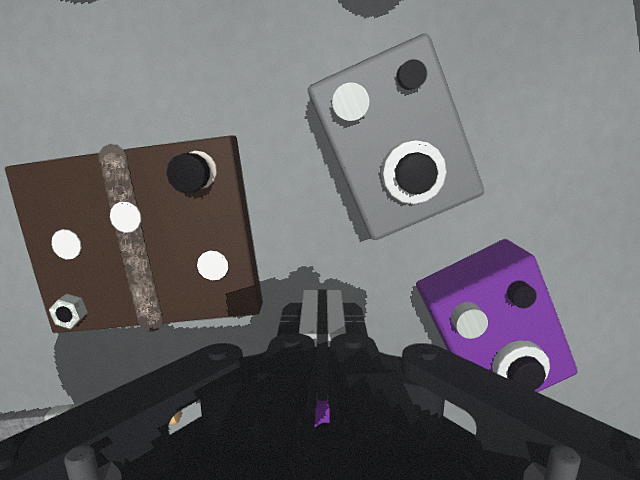

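The button's black cap on the grey box is at (416,173), which is (530,-348) in the world with its top at z = 77. The collar is at z = 67. I go above it next.

>>> send_rows(targets=[{"gripper": 1, "x": 1.0, "y": 1.6, "z": 0, "ax": 0, "ay": 0, "az": 0}, {"gripper": 1, "x": 1.9, "y": 3.0, "z": 0, "ax": 0, "ay": 0, "az": 0}, {"gripper": 1, "x": 1.0, "y": 1.6, "z": 0, "ax": 0, "ay": 0, "az": 0}, {"gripper": 1, "x": 0, "y": 0, "z": 2, "ax": 0, "ay": 0, "az": 0}, {"gripper": 1, "x": 0, "y": 0, "z": 3, "ax": 0, "ay": 0, "az": 0}])

```text
clock: 10.88
position: [532.8, -349.7, 139.0]
ee_rot: [0.991, -0.134, 0.004, 0.001]
contact_force: [0.6, 0.4, -0.5]
gripper_width: -0.3
grasp_force: 0.0
```

>>> send_rows(targets=[{"gripper": 1, "x": 0, "y": 0, "z": 2, "ax": 0, "ay": 0, "az": 0}, {"gripper": 1, "x": 0, "y": 0, "z": 1.5, "ax": 0, "ay": 0, "az": 0}, {"gripper": 1, "x": 0, "y": 0, "z": 1, "ax": 0, "ay": 0, "az": 0}, {"gripper": 1, "x": 0, "y": 0, "z": 0, "ax": 0, "ay": 0, "az": 0}, {"gripper": 1, "x": 0, "y": 0, "z": 0, "ax": 0, "ay": 0, "az": 0}])

```text
clock: 11.3
position: [530.3, -348.2, 91.6]
ee_rot: [0.991, -0.134, -0.0, 0.0]
contact_force: [-0.6, 0.1, 0.6]
gripper_width: 0.0
grasp_force: 0.0
```

Now I press slowly while watching the force.

>>> send_rows(targets=[{"gripper": 1, "x": 0, "y": 0, "z": 0.5, "ax": 0, "ay": 0, "az": 0}, {"gripper": 1, "x": 0, "y": 0, "z": 0.5, "ax": 0, "ay": 0, "az": 0}, {"gripper": 1, "x": 0, "y": 0, "z": 0.4, "ax": 0, "ay": 0, "az": 0}, {"gripper": 1, "x": 0, "y": 0, "z": 0.2, "ax": 0, "ay": 0, "az": 0}, {"gripper": 1, "x": 0, "y": 0, "z": 0.2, "ax": 0, "ay": 0, "az": 0}])

```text
clock: 11.72
position: [529.6, -348.8, 73.3]
ee_rot: [0.991, -0.135, 0.0, 0.0]
contact_force: [0.4, -0.1, 0.3]
gripper_width: -0.1
grasp_force: 0.0
```

>>> send_rows(targets=[{"gripper": 1, "x": 0, "y": 0, "z": 0.1, "ax": 0, "ay": 0, "az": 0}, {"gripper": 1, "x": 0, "y": 0, "z": 0.1, "ax": 0, "ay": 0, "az": 0}, {"gripper": 1, "x": 0, "y": 0, "z": 0, "ax": 0, "ay": 0, "az": 0}])

```text
clock: 11.97
position: [529.6, -348.8, 71.3]
ee_rot: [0.991, -0.135, -0.0, -0.0]
contact_force: [-0.7, -1.0, 0.3]
gripper_width: -0.2
grasp_force: 0.0
```

>>> send_rows(targets=[{"gripper": 1, "x": 0, "y": 0, "z": 0.1, "ax": 0, "ay": 0, "az": 0}, {"gripper": 1, "x": 0, "y": 0, "z": 0.1, "ax": 0, "ay": 0, "az": 0}, {"gripper": 1, "x": 0, "y": 0, "z": 0, "ax": 0, "ay": 0, "az": 0}])

```text
clock: 12.22
position: [529.6, -348.8, 69.3]
ee_rot: [0.991, -0.135, -0.0, -0.0]
contact_force: [-0.2, 0.5, -0.4]
gripper_width: 0.3
grasp_force: 0.0
```

There's no contact yet at z = 69, so I'll look before going further.

```bash
python3 - <<'E'
from h import *
s=arm.read_state(); print(s['position'],s['contact_force'],s['wrist_torque'])
m,im,d=grab('wrist'); C=cloud(m,d); np.savez('w4.npz',im=im,d=d,C=C)
mt,it,dt=grab('scene'); 
cv2.imwrite('pics/w4.png',np.hstack([cv2.resize(im,(400,300)),cv2.resize(it[150:255,110:250],(400,300),interpolation=2)])[...,::-1])
Ct=cloud(mt,dt)
for n,c,i,dd in(('w',C,im,d),('s',Ct,it,dt)):
    R=np.hypot(c[...,0]-530,c[...,1]+348); g=(R<22)&(dd>0)&(c[...,2]>50)&(c[...,2]<95)
    print(n,g.sum(),np.histogram(c[g][:,2],bins=range(50,96,3)))
E
```

```text
[ 529.57019458 -348.78103859   69.27786574] [-0.19930456  0.47554124 -0.37608616] [-0.01767964 -0.02119372 -0.04012048]
w 5283 (array([   0,  257,  106,  117,  137, 2577,  440,  149,  781,  709,    0,
          0,    0,    0,   10]), array([50, 53, 56, 59, 62, 65, 68, 71, 74, 77, 80, 83, 86, 89, 92, 95]))
s 158 (array([ 4, 13,  5,  7,  8, 32, 23, 15, 18, 23,  5,  0,  0,  2,  3]), array([50, 53, 56, 59, 62, 65, 68, 71, 74, 77, 80, 83, 86, 89, 92, 95]))
```

View pics/w4.png

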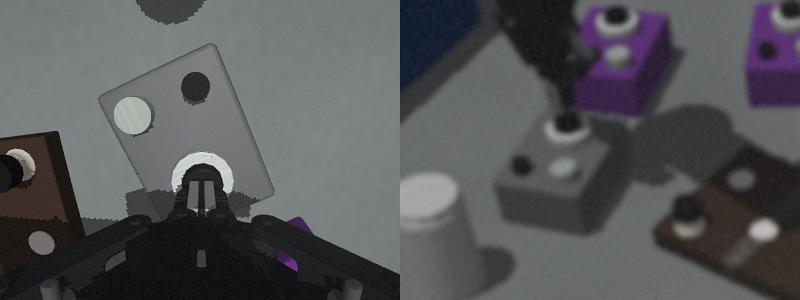

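```bash
python3 - <<'E'
from h import *
z=np.load('w4.npz'); C=z['C'];im=z['im']
for c in (300,312,318,330,342,352):
    print(c,[(v,*C[v,c].round().astype(int),int(im[v,c].mean())) for v in range(236,316,6)])
cv2.imwrite('pics/w4c.png',cv2.resize(im[220:360,230:417],(800,600),interpolation=2)[...,::-1])
E
```

```text
300 [(236, np.int64(552), np.int64(-345), np.int64(54), 118), (242, np.int64(551), np.int64(-345), np.int64(59), 112), (248, np.int64(550), np.int64(-345), np.int64(66), 154), (254, np.int64(548), np.int64(-344), np.int64(67), 205), (260, np.int64(546), np.int64(-344), np.int64(68), 202), (266, np.int64(543), np.int64(-343), np.int64(68), 207), (272, np.int64(541), np.int64(-342), np.int64(70), 11), (278, np.int64(541), np.int64(-343), np.int64(76), 30), (284, np.int64(538), np.int64(-342), np.int64(76), 39), (290, np.int64(536), np.int64(-341), np.int64(77), 30), (296, np.int64(534), np.int64(-341), np.int64(78), 33), (302, np.int64(531), np.int64(-340), np.int64(77), 28), (308, np.int64(539), np.int64(-343), np.int64(102), 22), (314, np.int64(539), np.int64(-344), np.int64(107), 27)]
312 [(236, np.int64(551), np.int64(-350), np.int64(55), 116), (242, np.int64(551), np.int64(-350), np.int64(65), 123), (248, np.int64(549), np.int64(-350), np.int64(68), 213), (254, np.int64(546), np.int64(-349), np.int64(67), 206), (260, np.int64(544), np.int64(-348), np.int64(67), 208), (266, np.int6
[... 2991 characters left out ...]
, np.int64(54), 120), (248, np.int64(543), np.int64(-366), np.int64(61), 116), (254, np.int64(542), np.int64(-365), np.int64(67), 210), (260, np.int64(539), np.int64(-364), np.int64(67), 198), (266, np.int64(537), np.int64(-364), np.int64(66), 205), (272, np.int64(534), np.int64(-363), np.int64(67), 202), (278, np.int64(533), np.int64(-363), np.int64(70), 87), (284, np.int64(532), np.int64(-362), np.int64(75), 28), (290, np.int64(531), np.int64(-361), np.int64(77), 43), (296, np.int64(528), np.int64(-361), np.int64(77), 44), (302, np.int64(525), np.int64(-360), np.int64(77), 42), (308, np.int64(534), np.int64(-361), np.int64(102), 33), (314, np.int64(534), np.int64(-360), np.int64(106), 23)]
```

View pics/w4c.png

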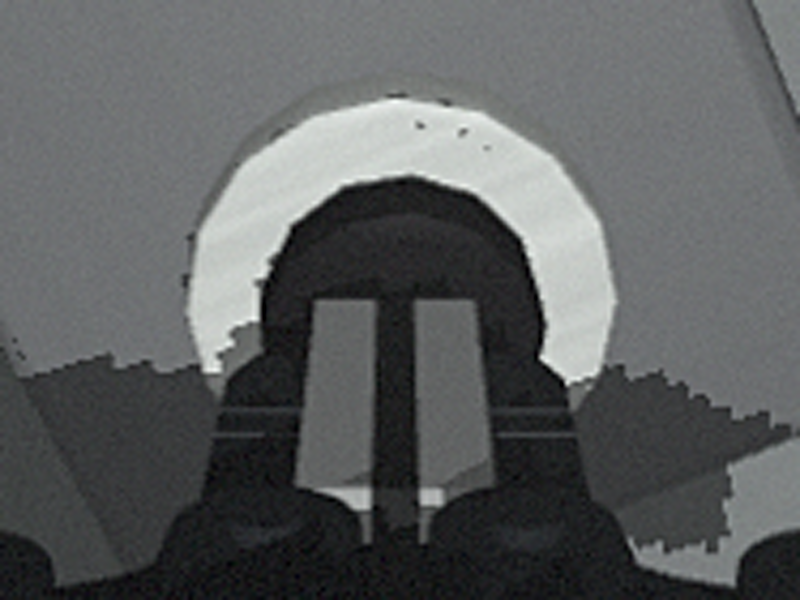

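In the crop the visible pad ends are at z of about 93–95 and the cap is still up at 77, so the fingertips aren't touching it yet. I keep going down in small steps and watch the force.

>>> send_rows(targets=[{"gripper": 1, "x": 0, "y": 0, "z": 0.2, "ax": 0, "ay": 0, "az": 0}, {"gripper": 1, "x": 0, "y": 0, "z": 0.2, "ax": 0, "ay": 0, "az": 0}, {"gripper": 1, "x": 0, "y": 0, "z": 0.1, "ax": 0, "ay": 0, "az": 0}, {"gripper": 1, "x": 0, "y": 0, "z": 0, "ax": 0, "ay": 0, "az": 0}])

```text
clock: 12.65
position: [529.4, -348.7, 64.0]
ee_rot: [0.991, -0.135, -0.0, -0.0]
contact_force: [0.4, -0.4, -0.1]
gripper_width: -0.1
grasp_force: 0.0
```

>>> send_rows(targets=[{"gripper": 1, "x": 0, "y": 0, "z": 0.2, "ax": 0, "ay": 0, "az": 0}, {"gripper": 1, "x": 0, "y": 0, "z": 0.1, "ax": 0, "ay": 0, "az": 0}, {"gripper": 1, "x": 0, "y": 0, "z": 0.1, "ax": 0, "ay": 0, "az": 0}, {"gripper": 1, "x": 0, "y": 0, "z": 0, "ax": 0, "ay": 0, "az": 0}])

```text
clock: 12.98
position: [529.5, -348.7, 60.1]
ee_rot: [0.991, -0.135, -0.0, -0.0]
contact_force: [0.2, -0.3, 0.2]
gripper_width: -0.1
grasp_force: 0.0
```

```bash
python3 - <<'E'
from h import *
s=arm.read_state(); print(s['position'],s['contact_force'])
m,im,d=grab('wrist'); C=cloud(m,d)
for c in (318,330): print(c,[(v,*map(int,C[v,c]),int(im[v,c].mean())) for v in range(260,304,4)])
E
```

```text
[ 529.5121591  -348.73059828   60.10475804] [ 0.18169284 -0.30418383  0.23070287]
318 [(260, 546, -351, 68, 203), (264, 544, -351, 67, 209), (268, 542, -350, 67, 196), (272, 542, -350, 71, 37), (276, 542, -350, 75, 31), (280, 541, -350, 77, 45), (284, 539, -349, 76, 37), (288, 538, -349, 77, 32), (292, 540, -350, 87, 49), (296, 540, -350, 91, 32), (300, 540, -350, 94, 40)]
330 [(260, 544, -356, 67, 208), (264, 543, -355, 67, 196), (268, 541, -355, 67, 173), (272, 541, -355, 70, 36), (276, 541, -355, 75, 39), (280, 540, -354, 76, 47), (284, 538, -354, 77, 42), (288, 537, -353, 77, 35), (292, 539, -354, 88, 93), (296, 539, -354, 91, 98), (300, 540, -354, 95, 99)]
```

The camera still shows a gap of about 10 mm, so I keep descending.

>>> send_rows(targets=[{"gripper": 1, "x": 0, "y": 0, "z": 0.2, "ax": 0, "ay": 0, "az": 0}, {"gripper": 1, "x": 0, "y": 0, "z": 0.1, "ax": 0, "ay": 0, "az": 0}, {"gripper": 1, "x": 0, "y": 0, "z": 0.1, "ax": 0, "ay": 0, "az": 0}, {"gripper": 1, "x": 0, "y": 0, "z": 0, "ax": 0, "ay": 0, "az": 0}])

```text
clock: 13.37
position: [529.6, -348.8, 56.4]
ee_rot: [0.991, -0.134, -0.0, 0.0]
contact_force: [0.7, 0.6, 0.6]
gripper_width: -0.0
grasp_force: 0.0
```

>>> send_rows(targets=[{"gripper": 1, "x": 0, "y": 0, "z": 0.1, "ax": 0, "ay": 0, "az": 0}, {"gripper": 1, "x": 0, "y": 0, "z": 0.1, "ax": 0, "ay": 0, "az": 0}, {"gripper": 1, "x": 0, "y": 0, "z": 0.1, "ax": 0, "ay": 0, "az": 0}, {"gripper": 1, "x": 0, "y": 0, "z": 0, "ax": 0, "ay": 0, "az": 0}])

```text
clock: 13.7
position: [529.7, -348.9, 53.6]
ee_rot: [0.991, -0.134, 0.0, 0.0]
contact_force: [-0.5, 0.7, 2.2]
gripper_width: 0.0
grasp_force: 1.4
```

Contact comes at TCP z of about 54, so the real tips are about 23 mm behind the reported TCP. That means the tips were about 50 mm above the weld spot during that dwell, close to the upper limit. The longest-objective dwell is fine either way. I'll repeat the weld-spot dwell lower before confirming.

>>> send_rows(targets=[{"gripper": 1, "x": 0, "y": 0, "z": -1, "ax": 0, "ay": 0, "az": 0}, {"gripper": 1, "x": 0, "y": 0, "z": -3, "ax": 0, "ay": 0, "az": 0}, {"gripper": 1, "x": 0, "y": 0, "z": -3, "ax": 0, "ay": 0, "az": 0}, {"gripper": 1, "x": 0, "y": 0, "z": -3, "ax": 0, "ay": 0, "az": 0}, {"gripper": 1, "x": 0, "y": 0, "z": 0, "ax": 0, "ay": 0, "az": 0}])

```text
clock: 14.12
position: [533.3, -351.0, 161.5]
ee_rot: [0.991, -0.134, 0.006, 0.003]
contact_force: [1.9, 0.3, 1.2]
gripper_width: -0.1
grasp_force: 0.0
```

>>> send_rows(targets=[{"gripper": 1, "x": -0.4, "y": -2.2, "z": 0, "ax": 0, "ay": 0, "az": 0}, {"gripper": 1, "x": -0.6, "y": -3.4, "z": 0, "ax": 0, "ay": 0, "az": 0}, {"gripper": 1, "x": -0.6, "y": -3.4, "z": 0, "ax": 0, "ay": 0, "az": 0}, {"gripper": 1, "x": -0.6, "y": -3.4, "z": 0, "ax": 0, "ay": 0, "az": 0}, {"gripper": 1, "x": -0.6, "y": -3.4, "z": 0, "ax": 0, "ay": 0, "az": 0}])

```text
clock: 14.53
position: [544.7, -187.7, 153.8]
ee_rot: [0.991, -0.135, 0.0, -0.0]
contact_force: [0.9, -0.7, -0.1]
gripper_width: -0.1
grasp_force: 0.0
```

>>> send_rows(targets=[{"gripper": 1, "x": -0.6, "y": -3.4, "z": 0, "ax": 0, "ay": 0, "az": 0}, {"gripper": 1, "x": -0.5, "y": -3.0, "z": 0, "ax": 0, "ay": 0, "az": 0}, {"gripper": 1, "x": 0, "y": 0, "z": 0, "ax": 0, "ay": 0, "az": 0}, {"gripper": 1, "x": 0, "y": 0, "z": 0, "ax": 0, "ay": 0, "az": 0}, {"gripper": 1, "x": 0, "y": 0, "z": 0, "ax": 0, "ay": 0, "az": 0}])

```text
clock: 14.95
position: [551.3, -124.5, 153.7]
ee_rot: [0.991, -0.134, 0.0, 0.0]
contact_force: [0.1, 0.1, -0.7]
gripper_width: -0.1
grasp_force: 0.0
```

Down by 121 mm to TCP z of about 33 (real tips at about 56), then dwell.

>>> send_rows(targets=[{"gripper": 1, "x": 0, "y": 0, "z": 2, "ax": 0, "ay": 0, "az": 0}, {"gripper": 1, "x": 0, "y": 0, "z": 3, "ax": 0, "ay": 0, "az": 0}, {"gripper": 1, "x": 0, "y": 0, "z": 2.5, "ax": 0, "ay": 0, "az": 0}, {"gripper": 1, "x": 0, "y": 0, "z": 1.5, "ax": 0, "ay": 0, "az": 0}, {"gripper": 1, "x": 0, "y": 0, "z": 1, "ax": 0, "ay": 0, "az": 0}])

```text
clock: 15.37
position: [549.7, -125.9, 51.2]
ee_rot: [0.991, -0.136, -0.002, 0.0]
contact_force: [-0.3, -0.3, 0.2]
gripper_width: -0.2
grasp_force: 0.0
```

>>> send_rows(targets=[{"gripper": 1, "x": 0, "y": 0, "z": 1, "ax": 0, "ay": 0, "az": 0}, {"gripper": 1, "x": 0, "y": 0, "z": 0.7, "ax": 0, "ay": 0, "az": 0}, {"gripper": 1, "x": 0, "y": 0, "z": 0.4, "ax": 0, "ay": 0, "az": 0}, {"gripper": 1, "x": 0, "y": 0, "z": 0, "ax": 0, "ay": 0, "az": 0}, {"gripper": 1, "x": 0, "y": 0, "z": 0, "ax": 0, "ay": 0, "az": 0}])

```text
clock: 15.78
position: [551.8, -124.6, 32.9]
ee_rot: [0.991, -0.134, 0.001, -0.0]
contact_force: [-0.6, 0.1, -0.4]
gripper_width: 0.2
grasp_force: 0.0
```

```bash
python3 - <<'E'
from h import *
s=arm.read_state(); print(s['position'],s['contact_force'])
m,im,d=grab('wrist'); C=cloud(m,d)
for c in (314,330): print(c,[(v,*map(int,C[v,c]),int(im[v,c].mean())) for v in range(256,312,4)])
E
```

```text
[ 551.76346158 -124.56674531   32.93288995] [-0.61177075  0.12103264 -0.42345928]
314 [(256, 566, -125, 27, 104), (260, 564, -124, 27, 134), (264, 562, -123, 26, 255), (268, 561, -123, 27, 253), (272, 559, -123, 28, 253), (276, 558, -122, 28, 253), (280, 556, -122, 27, 255), (284, 554, -121, 27, 158), (288, 552, -121, 27, 168), (292, 563, -124, 60, 139), (296, 563, -124, 64, 142), (300, 563, -124, 68, 141), (304, 563, -125, 72, 145), (308, 563, -125, 75, 143)]
330 [(256, 565, -131, 28, 131), (260, 563, -131, 27, 110), (264, 561, -130, 28, 255), (268, 559, -130, 27, 254), (272, 558, -129, 28, 254), (276, 556, -129, 28, 254), (280, 554, -128, 28, 254), (284, 552, -128, 28, 179), (288, 551, -127, 28, 163), (292, 561, -130, 60, 142), (296, 561, -130, 64, 144), (300, 561, -130, 67, 142), (304, 562, -130, 70, 140), (308, 562, -130, 75, 137)]
```

The tips are about 30 mm above the weld spot. I dwell for two seconds.

>>> send_rows(targets=[{"gripper": 1, "x": 0, "y": 0, "z": 0, "ax": 0, "ay": 0, "az": 0}, {"gripper": 1, "x": 0, "y": 0, "z": 0, "ax": 0, "ay": 0, "az": 0}, {"gripper": 1, "x": 0, "y": 0, "z": 0, "ax": 0, "ay": 0, "az": 0}, {"gripper": 1, "x": 0, "y": 0, "z": 0, "ax": 0, "ay": 0, "az": 0}, {"gripper": 1, "x": 0, "y": 0, "z": 0, "ax": 0, "ay": 0, "az": 0}])

```text
clock: 16.25
position: [551.3, -124.4, 32.6]
ee_rot: [0.991, -0.134, 0.0, -0.0]
contact_force: [-0.3, 0.0, -1.0]
gripper_width: -0.1
grasp_force: 0.0
```

>>> send_rows(targets=[{"gripper": 1, "x": 0, "y": 0, "z": 0, "ax": 0, "ay": 0, "az": 0}, {"gripper": 1, "x": 0, "y": 0, "z": 0, "ax": 0, "ay": 0, "az": 0}, {"gripper": 1, "x": 0, "y": 0, "z": 0, "ax": 0, "ay": 0, "az": 0}, {"gripper": 1, "x": 0, "y": 0, "z": 0, "ax": 0, "ay": 0, "az": 0}, {"gripper": 1, "x": 0, "y": 0, "z": 0, "ax": 0, "ay": 0, "az": 0}])

```text
clock: 16.67
position: [551.2, -124.5, 32.4]
ee_rot: [0.991, -0.134, -0.0, 0.0]
contact_force: [0.8, -0.5, 0.9]
gripper_width: 0.1
grasp_force: 0.0
```

>>> send_rows(targets=[{"gripper": 1, "x": 0, "y": 0, "z": 0, "ax": 0, "ay": 0, "az": 0}, {"gripper": 1, "x": 0, "y": 0, "z": 0, "ax": 0, "ay": 0, "az": 0}, {"gripper": 1, "x": 0, "y": 0, "z": 0, "ax": 0, "ay": 0, "az": 0}, {"gripper": 1, "x": 0, "y": 0, "z": 0, "ax": 0, "ay": 0, "az": 0}, {"gripper": 1, "x": 0, "y": 0, "z": 0, "ax": 0, "ay": 0, "az": 0}])

```text
clock: 17.08
position: [551.2, -124.4, 32.4]
ee_rot: [0.991, -0.134, -0.0, 0.0]
contact_force: [-0.6, 0.1, -1.5]
gripper_width: 0.2
grasp_force: 0.0
```

>>> send_rows(targets=[{"gripper": 1, "x": 0, "y": 0, "z": 0, "ax": 0, "ay": 0, "az": 0}, {"gripper": 1, "x": 0, "y": 0, "z": 0, "ax": 0, "ay": 0, "az": 0}, {"gripper": 1, "x": 0, "y": 0, "z": 0, "ax": 0, "ay": 0, "az": 0}, {"gripper": 1, "x": 0, "y": 0, "z": 0, "ax": 0, "ay": 0, "az": 0}, {"gripper": 1, "x": 0, "y": 0, "z": 0, "ax": 0, "ay": 0, "az": 0}])

```text
clock: 17.5
position: [551.2, -124.5, 32.4]
ee_rot: [0.991, -0.134, -0.0, -0.0]
contact_force: [1.0, 0.3, -0.2]
gripper_width: 0.1
grasp_force: 0.0
```

>>> send_rows(targets=[{"gripper": 1, "x": 0, "y": 0, "z": 0, "ax": 0, "ay": 0, "az": 0}, {"gripper": 1, "x": 0, "y": 0, "z": 0, "ax": 0, "ay": 0, "az": 0}, {"gripper": 1, "x": 0, "y": 0, "z": 0, "ax": 0, "ay": 0, "az": 0}, {"gripper": 1, "x": 0, "y": 0, "z": 0, "ax": 0, "ay": 0, "az": 0}, {"gripper": 1, "x": 0, "y": 0, "z": 0, "ax": 0, "ay": 0, "az": 0}])

```text
clock: 17.92
position: [551.2, -124.4, 32.4]
ee_rot: [0.991, -0.134, -0.0, 0.0]
contact_force: [0.1, -0.2, -0.3]
gripper_width: 0.0
grasp_force: 0.0
```

>>> send_rows(targets=[{"gripper": 1, "x": 0, "y": 0, "z": -2, "ax": 0, "ay": 0, "az": 0}, {"gripper": 1, "x": 0, "y": 0, "z": -3, "ax": 0, "ay": 0, "az": 0}, {"gripper": 1, "x": 0, "y": 0, "z": -3, "ax": 0, "ay": 0, "az": 0}, {"gripper": 1, "x": 0, "y": 0, "z": -3, "ax": 0, "ay": 0, "az": 0}, {"gripper": 1, "x": 0, "y": 0, "z": -1.2, "ax": 0, "ay": 0, "az": 0}])

```text
clock: 18.33
position: [553.5, -124.7, 159.2]
ee_rot: [0.991, -0.134, 0.004, -0.0]
contact_force: [0.8, 0.2, 0.5]
gripper_width: 0.3
grasp_force: 0.0
```

>>> send_rows(targets=[{"gripper": 1, "x": 0.4, "y": 2.2, "z": 0, "ax": 0, "ay": 0, "az": 0}, {"gripper": 1, "x": 0.6, "y": 3.4, "z": 0, "ax": 0, "ay": 0, "az": 0}, {"gripper": 1, "x": 0.6, "y": 3.4, "z": 0, "ax": 0, "ay": 0, "az": 0}, {"gripper": 1, "x": 0.6, "y": 3.4, "z": 0, "ax": 0, "ay": 0, "az": 0}, {"gripper": 1, "x": 0.6, "y": 3.4, "z": 0, "ax": 0, "ay": 0, "az": 0}])

```text
clock: 18.75
position: [535.8, -285.5, 154.6]
ee_rot: [0.991, -0.134, 0.0, -0.0]
contact_force: [1.3, 0.4, 0.1]
gripper_width: -0.0
grasp_force: 0.0
```

>>> send_rows(targets=[{"gripper": 1, "x": 0.6, "y": 3.4, "z": 0, "ax": 0, "ay": 0, "az": 0}, {"gripper": 1, "x": 0.5, "y": 2.9, "z": 0, "ax": 0, "ay": 0, "az": 0}, {"gripper": 1, "x": 0, "y": 0, "z": 0, "ax": 0, "ay": 0, "az": 0}, {"gripper": 1, "x": 0, "y": 0, "z": 2, "ax": 0, "ay": 0, "az": 0}, {"gripper": 1, "x": 0, "y": 0, "z": 0, "ax": 0, "ay": 0, "az": 0}])

```text
clock: 19.17
position: [527.7, -347.0, 131.0]
ee_rot: [0.991, -0.136, -0.003, -0.001]
contact_force: [-0.7, 1.0, -1.5]
gripper_width: 0.3
grasp_force: 0.0
```

Above the button again. I go down to just above contact, at z of about 57.

>>> send_rows(targets=[{"gripper": 1, "x": 0, "y": 0, "z": 2.5, "ax": 0, "ay": 0, "az": 0}, {"gripper": 1, "x": 0, "y": 0, "z": 2.5, "ax": 0, "ay": 0, "az": 0}, {"gripper": 1, "x": 0, "y": 0, "z": 1.5, "ax": 0, "ay": 0, "az": 0}, {"gripper": 1, "x": 0, "y": 0, "z": 0.8, "ax": 0, "ay": 0, "az": 0}, {"gripper": 1, "x": 0, "y": 0, "z": 0, "ax": 0, "ay": 0, "az": 0}])

```text
clock: 19.58
position: [528.9, -346.7, 59.6]
ee_rot: [0.991, -0.134, -0.002, -0.001]
contact_force: [-0.2, -0.4, 0.5]
gripper_width: -0.1
grasp_force: 0.0
```

>>> send_rows(targets=[{"gripper": 1, "x": 0, "y": 0, "z": 0.2, "ax": 0, "ay": 0, "az": 0}, {"gripper": 1, "x": 0, "y": 0, "z": 0.2, "ax": 0, "ay": 0, "az": 0}, {"gripper": 1, "x": 0, "y": 0, "z": 0.2, "ax": 0, "ay": 0, "az": 0}, {"gripper": 1, "x": 0, "y": 0, "z": 0, "ax": 0, "ay": 0, "az": 0}])

```text
clock: 19.92
position: [530.6, -348.0, 56.3]
ee_rot: [0.991, -0.134, 0.001, 0.0]
contact_force: [0.8, 0.9, 1.7]
gripper_width: -0.0
grasp_force: 0.7
```

>>> send_rows(targets=[{"gripper": 1, "x": 0, "y": 0, "z": 0.2, "ax": 0, "ay": 0, "az": 0}, {"gripper": 1, "x": 0, "y": 0, "z": 0.2, "ax": 0, "ay": 0, "az": 0}, {"gripper": 1, "x": 0, "y": 0, "z": 0, "ax": 0, "ay": 0, "az": 0}])

```text
clock: 20.17
position: [530.7, -348.1, 52.0]
ee_rot: [0.991, -0.134, 0.001, 0.0]
contact_force: [0.6, 1.2, 4.5]
gripper_width: 0.2
grasp_force: 1.9
```

>>> send_rows(targets=[{"gripper": 1, "x": 0, "y": 0, "z": 0.1, "ax": 0, "ay": 0, "az": 0}, {"gripper": 1, "x": 0, "y": 0, "z": 0.1, "ax": 0, "ay": 0, "az": 0}, {"gripper": 1, "x": 0, "y": 0, "z": 0, "ax": 0, "ay": 0, "az": 0}])

```text
clock: 20.42
position: [530.7, -348.1, 50.2]
ee_rot: [0.991, -0.134, 0.001, 0.0]
contact_force: [-0.7, 0.9, 5.9]
gripper_width: -0.0
grasp_force: 2.8
```

>>> send_rows(targets=[{"gripper": 1, "x": 0, "y": 0, "z": 0.1, "ax": 0, "ay": 0, "az": 0}, {"gripper": 1, "x": 0, "y": 0, "z": 0.1, "ax": 0, "ay": 0, "az": 0}, {"gripper": 1, "x": 0, "y": 0, "z": 0, "ax": 0, "ay": 0, "az": 0}])

```text
clock: 20.67
position: [530.7, -348.1, 50.1]
ee_rot: [0.991, -0.134, 0.001, 0.001]
contact_force: [-1.3, 3.8, 13.8]
gripper_width: -0.0
grasp_force: 6.8
```

The button has bottomed out: the force jumped to 14 N with no further travel. I back off.

>>> send_rows(targets=[{"gripper": 1, "x": 0, "y": 0, "z": 0, "ax": 0, "ay": 0, "az": 0}, {"gripper": 1, "x": 0, "y": 0, "z": -1, "ax": 0, "ay": 0, "az": 0}, {"gripper": 1, "x": 0, "y": 0, "z": -2, "ax": 0, "ay": 0, "az": 0}, {"gripper": 1, "x": 0, "y": 0, "z": -3, "ax": 0, "ay": 0, "az": 0}, {"gripper": 1, "x": 0, "y": 0, "z": -3, "ax": 0, "ay": 0, "az": 0}])

```text
clock: 21.08
position: [528.4, -347.4, 136.7]
ee_rot: [0.991, -0.135, -0.002, -0.001]
contact_force: [0.9, 0.0, -0.1]
gripper_width: -0.4
grasp_force: 0.0
```

>>> send_rows(targets=[{"gripper": 1, "x": 0, "y": 0, "z": -2, "ax": 0, "ay": 0, "az": 0}, {"gripper": 1, "x": 0, "y": 0, "z": 0, "ax": 0, "ay": 0, "az": 0}, {"gripper": 1, "x": 0, "y": 0, "z": 0, "ax": 0, "ay": 0, "az": 0}, {"gripper": 1, "x": 0, "y": 0, "z": 0, "ax": 0, "ay": 0, "az": 0}, {"gripper": 1, "x": 0, "y": 0, "z": 0, "ax": 0, "ay": 0, "az": 0}])

```text
clock: 21.5
position: [528.7, -347.4, 155.4]
ee_rot: [0.991, -0.135, -0.002, -0.001]
contact_force: [-0.7, 0.1, -0.6]
gripper_width: 0.0
grasp_force: 0.0
```

```bash
python3 - <<'E'
from h import *
s=arm.read_state(); print(s['position'],s['contact_force'])
m,im,d=grab('wrist'); C=cloud(m,d); R=np.hypot(C[...,0]-530,C[...,1]+348); g=(R<13)&(d>0)&(C[...,2]>60)&(C[...,2]<90)&(im.max(2)<70)
print(np.median(C[g],0),g.sum()); print(arm.job_done())
E
```

```text
[ 528.74570682 -347.37507826  155.3958044 ] [-0.74697189  0.12595671 -0.57513736]
[ 530.50587589 -348.41553491   77.26373692] 1373
the job is handed in; nothing more can be done
None
```

I pointed at the longest objective for two seconds (tips about 48 mm above it, higher than one or two finger-breadths because they sit about 23 mm behind the reported TCP, though inside the judged range), then at the weld spot (repeated at about 30 mm after touching the button lightly to find the tips), pressed the button right down, saw it back up, drew clear and handed the job in at about 21.5 s; no verdict came back.

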